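# Push the parts bin home into the corner of the bench stop

## Robot

A 6-joint arm with a two-finger parallel gripper is mounted at the origin on a cart in front of the work surface, level with it; the furniture and walls round the work are solid. World frame = base frame: x ahead of the robot, y to its left, z up, the work surface at z = 0. Lengths are in m, angles in rad, forces in N, time in s.
With the tool pointing down it reaches from about 0.35 to 0.775 m from the base axis. Payload 5.5 kg.
Tool frame: the origin (TCP) lies midway between the tips of the shut fingers; the grasp point (between the pads) lies 19 mm behind it; z points along the fingers, y is the line along which they close (so a half turn about z gives the same grasp; the last joint's range is limited). The gripper opens to 85 mm and grips with 20 to 120 N. Pads are 22 mm wide; open, the fingers measure 114 mm over their backs; the gripper's body (76 mm by 85 mm) begins 54 mm behind the grasp point. The pads swing forward as they close: fully open they stand 13 mm farther back than shut.
Start: joints at [1.159, 0.313, 0.046, 1.304, 0, 1.431], TCP at [0.154, 0.554, 0.231] pointing down, gripper open.
Joint ranges: [-2.76, 2.76], [-0.86, 1.69], [-1.03, 1.26], [-2.2, 2.34], [-1.47, 1.5], [-3.14, 3.14]. Speed limits (rad/s): [2.57, 2.57, 3.14, 3.14, 3.14, 3.14].

## Interface

Orientations are given as a unit quaternion [w, x, y, z].
In Python, from workcell import env gives the robot as it stands.
- The arm moves only by the tool move_arm, never from a script. Its argument "targets" is a list of rows, each a list of 3 entries, a list of its own where there are three numbers: the shift along the tool's x, y, z in mm, then the turn, a rotation vector about the tool's x, y, z in units of 10 degrees (1.0 is 10 degrees), then the closure, from -1 (fully open) to 1 (shut). In form: [[[dx, dy, dz], [ax, ay, az], gripper], ...]. A call has 1 to 5 rows; each row is the pose to reach, as a shift and turn from the pose commanded when the call began, along the tool's axes at that moment; what a row does not reach only later rows make up. A row lasts 1/8 s, in which the tool goes at most 62.5 mm and 10.7 degrees, less where a joint would pass 70% of its speed; a pose out of reach is approached as far as the arm can. A call with a gripper value outside its range is refused whole. The fingers move at their own pace and stop on an object; "squeeze" is the grip in N (left out, the last holds). Time passes only in rows, so rows that repeat a pose let the fingers close. It gives the time, the measured TCP pose, the force, the opening and the grip force at its end, in the units of the state.
- env.get_state(): the state, without advancing time (a new reading comes with each control period).
- env.read_camera(name): name is "side" or "top"; returns a dict with "pixels" (420x560x3 uint8, red, green, blue), "fovy" (degrees; the focal length in pixels is half the picture's height over the tangent of half this angle, whatever the lens; pixels are square), "cx", "cy" (the principal point, pixels), "extrinsics" (4x4, takes a point from world to camera coordinates). Camera axes: x right, y up, looking along -z (the intrinsics and any distortion apply to the point x, -y, -z); pixel columns grow to the right and rows downward; lengths in m; the calibration is good to about 2 mm. A picture is of the moment at which its call begins. There is no depth.
- env.hand_in(): hands the job in; it is judged then, once.
Trained networks look in a picture, given as the dict that the camera call returned (one of the last four; its "shot" number tells which), for a name from the list of things; names that differ only in an ending like _2 or _b are one class to them, and where a whole thing is asked for, a point or a joint stands for the part that bears it (a point fixed in the world has none). Each returns a list of dicts, best first, with "confidence" (0 to 1); they miss things now and then, are a little off and sometimes report something else, mostly with a low value. They report only what shows in the picture. A call takes as long as a camera call.
- env.spot_in(thing, picture): "centre" ([x, y, z] in m, in world coordinates, good to about 4 mm: the middle of the surface that is visible of it).
- env.regions_of(thing, picture): "mask" (420x560 bool, what is visible of it).
- env.landmark_of(thing, picture): "centre" ([x, y, z] in m, in world coordinates, good to about 4 mm: a listed point, or the origin of a listed thing).
The state is a dict: "clock": time; "joint_pos": joint angles; "qvel": joint speeds; "tau": joint torques, N m; "tcp_pos": TCP position; "orientation": TCP orientation; "wrist_force": force on the tool from outside, world axes, zero at the start; "ft_torque": the same for the moment, N m; "finger_gap": finger opening in m; "grip_force": force on a finger pad.
Only numpy, scipy, OpenCV 4.12 (cv2) and the standard library are available. Lean on these libraries where they do the work, as an engineer would, in place of code of your own. Each camera call takes 0.05 s, during which the arm holds its last target. There are 200 camera calls.

## Task

A small open parts bin stands askew in front of the L-shaped aluminium bench stop. Push it home into the inner corner with the fingertips, its back flush against the long rail and its left side against the short end piece; do not grip or lift it. Leave the other things where they stand, and take the hand away.

Things in the scene. Friction and masses are not known exactly. Their poses are not given: they have to be found in the camera images.
- bin: Open yellow parts bin with steel pins, the thing to push: 70 mm deep (x), 60 wide (y), 38 high; origin at the centre of its underside. +x is its full-height back, -x the front wall (24 mm high, labelled) that roughly faces the robot, +y its left. Flat upright walls. 0.14-0.28 kg, slides at 1-3 N. Starts 95-135 mm before the rail and 65-90 mm right of the end piece (centre), up to 0.45 rad askew.
- stop: L of 14 mm thick aluminium bar, fixed, 26 mm high (29 at the screw heads). Origin: inner corner of the L, at bench level. Long rail: its face is x = 0, looks to -x (to the robot), y = +14 to -150 mm. Short end piece: its face is y = 0, looks to -y (right), x = 0 to -55 mm. The seated bin has its centre at x = -35, y = -30 mm in this frame, axes parallel to it.
- bin_back_left (a point): point on the bin's outer back left upright corner, 10 mm above its underside (bin frame +35, +30, +10 mm)
- bin_back_right (a point): point on the bin's outer back right upright corner, 10 mm above its underside (bin frame +35, -30, +10 mm)
- bin_front_left (a point): point on the bin's outer front left upright corner, 10 mm above its underside (bin frame -35, +30, +10 mm)
- tip_cleaner: cream dome-shaped tip cleaner, 60 mm across, 48 mm high, behind the stop or behind the board vice; to be left alone. Origin at the centre of its underside.
- tape_roll: roll of green tape lying flat, 52 mm across, 12 mm high, behind the stop or behind the board vice; to be left alone. Origin at the centre of its underside.
- needle_bottle: small needle bottle standing upright, 37 mm across, 111 mm high, to the left of the stop; to be left alone. Origin at the centre of its underside.
- heat_sink: finned aluminium heat sink, 28 x 40 x 18 mm, left of the bottle, behind the board vice; to be left alone. Origin at the centre of its underside.

How it is judged:
By the outcome, as a careful person would: the job done as asked, in the order asked, and still so for the second after the job is handed in, with the robot touching nothing.
It also fails if it takes over 54 s, if anything falls off the work surface, if the arm or the gripper's body presses on something with over 40 N, if the wrist force passes 120 N, or if a joint passes its speed limit or range.

## Working session

There is one attempt and no reset: what is moved stays moved. The work goes in short steps, Python scripts to look and compute and a tool call to move; the robot and the scene stay as the last step left them, time stands still between calls to the robot, and variables do not carry over. Pictures are saved under pics/ and viewed, at most 10 in all, crops included, and the job is handed in when it is done.

Besides the shell and the picture viewer there is one more tool, called in YAML: its name, and indented under it one key for each argument. move_arm: Moves the arm, as the interface text tells. Its arguments: {"type":"object","properties":{"targets":{"type":"array","items":{"type":"array"}},"squeeze":{"type":"number"}},"required":["targets"]}

```bash
mkdir -p pics
cat > h.py <<'E'
import numpy as np, cv2
from workcell import env
def look(cams=("side","top"),tag=None,names=("bin","stop","bin_back_left","bin_back_right","bin_front_left")):
    for c in cams:
        p=env.read_camera(c)
        if tag: cv2.imwrite(f"pics/{tag}_{c}.png",p["pixels"][:,:,::-1])
        for n in names:
            r=env.landmark_of(n,p)[:2]
            print(c,n,[(np.round(np.array(q["centre"])*1000,1).tolist(),round(q["confidence"],2)) for q in r])
def st():
    s=env.get_state(); print(s["clock"],np.round(s["tcp_pos"],4),np.round(s["orientation"],3),np.round(s["wrist_force"],1),s["finger_gap"],np.round(s["joint_pos"],2))
E
python3 - <<'E'
from h import *
st(); look(tag="a",names=("bin","stop","bin_back_left","bin_back_right","bin_front_left","needle_bottle","tip_cleaner","tape_roll","heat_sink"))
E
```

```text
0.0 [0.1542 0.5534 0.2304] [-0.     0.135  0.991 -0.001] [ 0.1  0.2 -0.4] 0.0851253229957592 [1.16 0.31 0.04 1.3  0.   1.43]
side bin [([487.8, -408.0, -0.8], 0.97)]
side stop [([593.0, -336.2, -5.5], 0.98)]
side bin_back_left [([528.3, -390.1, 13.5], 0.76), ([569.5, -152.8, -2.7], 0.52)]
side bin_back_right [([513.8, -451.9, 9.1], 0.93)]
side bin_front_left [([695.9, -448.4, 0.7], 0.75), ([463.5, -376.1, 7.0], 0.74)]
side needle_bottle [([576.1, -210.8, -1.3], 0.95), ([511.6, -450.1, 7.0], 0.7)]
side tip_cleaner [([568.4, -10.9, -0.5], 0.88)]
side tape_roll [([569.2, -15.6, 2.6], 0.72), ([694.0, -450.8, 1.8], 0.56)]
side heat_sink [([567.7, -149.6, -3.4], 0.49)]
top bin [([484.6, -411.5, 2.0], 0.83)]
top stop [([594.4, -332.3, -2.5], 0.96)]
top bin_back_left [([534.2, -391.6, 10.4], 0.7)]
top bin_back_right [([511.8, -450.7, 12.4], 0.85), ([594.2, -333.9, -4.1], 0.44)]
top bin_front_left []
top needle_bottle [([581.4, -209.6, -0.3], 0.58)]
top tip_cleaner [([572.7, -12.5, -2.3], 0.75), ([581.7, -212.0, 0.1], 0.58)]
top tape_roll [([685.9, -449.1, -4.1], 0.78)]
top heat_sink [([565.2, -148.0, -3.2], 0.86), ([488.9, -409.2, 0.8], 0.17)]
```

View pics/a_side.png

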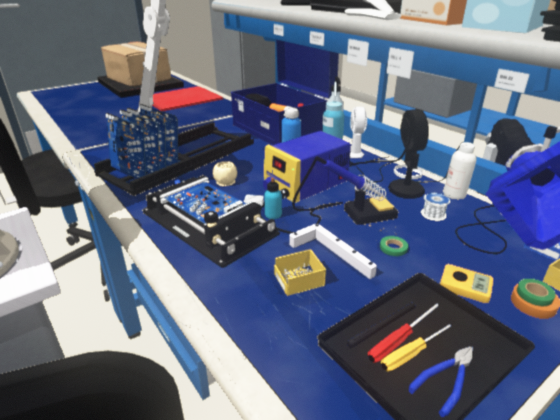

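View pics/a_top.png

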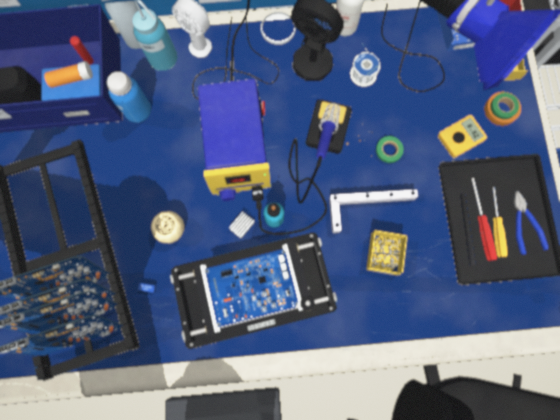

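The side view shows the yellow bin at about (300,272), in front of the L stop with its corner near (315,230). In the top view the bin is at (387,252) and the L corner at (340,197), with the rail running right to (417,195). The board vice is at lower left and the tool tray at right.

```bash
cat >> h.py <<'E'
def unproj(p,uv,z):
    H=p["pixels"].shape[0]; f=H/2/np.tan(np.radians(p["fovy"])/2)
    E=np.array(p["extrinsics"]); R,t=E[:3,:3],E[:3,3]
    uv=np.atleast_2d(uv).astype(float)
    if p.get("distortion") is not None:
        K=np.array([[f,0,p["cx"]],[0,f,p["cy"]],[0,0,1]]); n=cv2.undistortPoints(uv[:,None],K,np.array(p["distortion"],float))[:,0]
    else: n=(uv-[p["cx"],p["cy"]])/f
    d=np.c_[n[:,0],-n[:,1],-np.ones(len(n))]@R; o=-R.T@t
    return o+d*((z-o[2])/d[:,2])[:,None]
def rect(p,n,z):
    m=env.regions_of(n,p)[0]["mask"].astype(np.uint8)
    c=max(cv2.findContours(m,cv2.RETR_EXTERNAL,cv2.CHAIN_APPROX_NONE)[0],key=cv2.contourArea)[:,0]
    w=unproj(p,c,z)[:,:2]*1000
    r=cv2.minAreaRect(w.astype(np.float32)); print(n,np.round(r[0],1),np.round(r[1],1),r[2],'\n',np.round(cv2.boxPoints(r),1).tolist())
    return w
E
python3 - <<'E'
from h import *
p=env.read_camera("top"); print({k:(v if k!="pixels" else 0) for k,v in p.items()})
w=rect(p,"stop",.026); rect(p,"bin",.034)
# long rail edges: fit lines
b=w[w[:,1]<-365]; b=b[b[:,1]>-480]
xm=np.median(b[:,0])
for s in (b[b[:,0]<xm],b[b[:,0]>xm]): print(len(s),np.polyfit(s[:,1],s[:,0],1), np.polyval(np.polyfit(s[:,1],s[:,0],1),-340))
print(w[:,1].min(),w[:,1].max(),w[:,0].min(),w[:,0].max())
im=cv2.resize(p["pixels"][150:300,300:500],None,fx=4,fy=4,interpolation=cv2.INTER_CUBIC); cv2.imwrite("pics/crop1.png",im[:,:,::-1])
E
```

```text
{'pixels': 0, 'fovy': 48.01361763365952, 'cx': 278.5259621541509, 'cy': 213.81936313212387, 'extrinsics': array([[-0.09044326, -0.99589021, -0.00476514, -0.1672737 ],
       [ 0.97366795, -0.08942848,  0.20969803, -0.5901457 ],
       [-0.20926235,  0.01432611,  0.97775459, -0.78400245],
       [ 0.        ,  0.        ,  0.        ,  1.        ]]), 'shot': 3}
stop [ 571.3 -399.3] [166.8  71.3] 88.4273452758789 
 [[533.4000244140625, -481.70001220703125], [604.5999755859375, -483.6000061035156], [609.2000122070312, -316.8999938964844], [538.0, -314.8999938964844]]
bin [ 489.7 -410. ] [65.1 74.6] 74.59490966796875 
 [[445.1000061035156, -431.5], [517.0, -451.29998779296875], [534.2999877929688, -388.6000061035156], [462.3999938964844, -368.79998779296875]]
60 [2.17603949e-02 5.97660607e+02] 590.2620729154287
60 [3.27229435e-02 6.18867895e+02] 607.7420939693516
-483.5061525735157 -316.13762718475857 537.6216924020625 608.9492695912653
```

View pics/crop1.png

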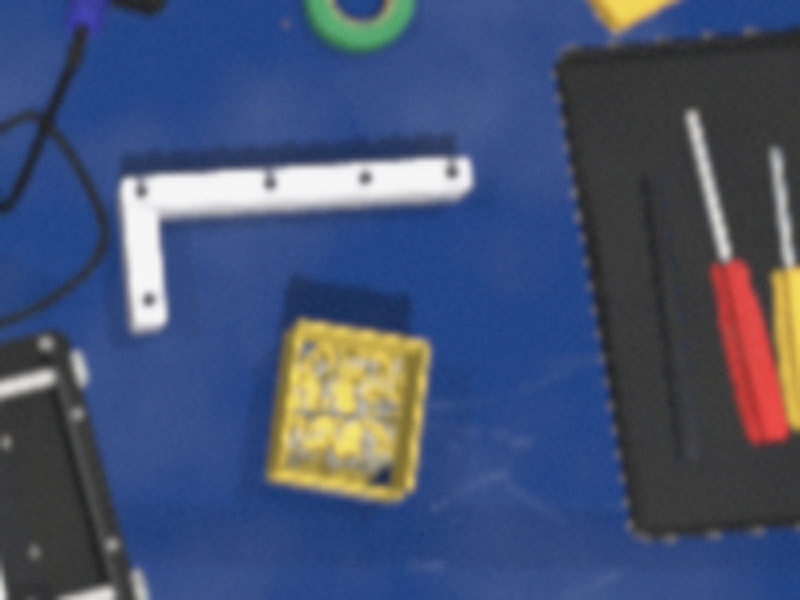

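move_arm:
  targets:
    - [[-350,-229,0],[0,0,-0.9],0.4]
    - [[-350,-229,0],[0,0,-1.4],0.4]
    - [[-350,-229,0],[0,0,-1.4],0.4]
    - [[-350,-229,0],[0,0,-1.4],0.4]
    - [[-350,-229,0],[0,0,-1.4],0.4]

```text
clock: 1.78
tcp_pos: [0.3615, 0.3174, 0.2316]
orientation: [0.0, 0.014, 1.0, 0.0]
wrist_force: [-0.4, 1.4, -0.3]
finger_gap: 0.0258
grip_force: 0.0
```

```bash
cat >> h.py <<'E'
from scipy.spatial.transform import Rotation as Rn
def to(x,y,z,yaw_y=88.5):
    "tool shift (mm) and turn (10deg units) to TCP x,y,z mm, tool y at heading yaw_y deg, pointing down"
    s=env.get_state(); R=Rn.from_quat(np.roll(s["orientation"],-1))
    a=np.radians(yaw_y); ty=np.array([np.cos(a),np.sin(a),0]); tz=np.array([0,0,-1.]); T=Rn.from_matrix(np.c_[np.cross(ty,tz),ty,tz])
    print("shift",np.round(R.inv().apply(np.array([x,y,z])-1000*s["tcp_pos"]),1),"turn",np.round(np.degrees((R.inv()*T).as_rotvec())/10,2))
E
python3 -c "
from h import *
st(); to(420,-150,230); to(405,-412,230)
p=env.read_camera('top');print(unproj(p,[[335,300],[315,237],[445,160],[440,280]],.03)[:,:2])"
```

```text
1.775 [0.3615 0.3174 0.2316] [0.    0.014 1.    0.   ] [-0.4  1.4 -0.3] 0.0258404936073337 [ 0.55  0.13 -0.19  1.25  0.    0.58]
shift [ -71.1 -465.6    1.4] turn [ 0.    0.01 -0.01]
shift [ -63.3 -727.9    1.2] turn [ 0.    0.01 -0.01]
[[ 0.41272069 -0.30726626]
 [ 0.52967655 -0.28375428]
 [ 0.65490301 -0.54648819]
 [ 0.4308826  -0.50021701]]
```

move_arm:
  targets:
    - [[-70,-310,0],[0,0,0],0.4]
    - [[-70,-310,0],[0,0,0],0.4]
    - [[-70,-310,0],[0,0,0],0.4]
    - [[-70,-310,0],[0,0,0],0.4]
    - [[-70,-310,0],[0,0,0],0.4]

```text
clock: 2.45
tcp_pos: [0.421, 0.0105, 0.2317]
orientation: [0.001, 0.014, 1.0, 0.0]
wrist_force: [1.1, 0.9, -0.8]
finger_gap: 0.0256
grip_force: 0.0
```

move_arm:
  targets:
    - [[0,-420,0],[0,0,0],0.4]
    - [[0,-420,0],[0,0,0],0.4]
    - [[0,-420,0],[0,0,0],0.4]
    - [[0,-420,0],[0,0,0],0.4]
    - [[0,-420,0],[0,0,0],0.4]

```text
clock: 3.08
tcp_pos: [0.4121, -0.3021, 0.2315]
orientation: [0.0, 0.014, 1.0, -0.0]
wrist_force: [2.2, -0.3, -0.4]
finger_gap: 0.0253
grip_force: 0.0
```

```bash
python3 -c "
from h import *
st(); to(415,-412,150); to(415,-412,12)"
```

```text
3.075 [ 0.4121 -0.3021  0.2315] [ 0.     0.014  1.    -0.   ] [ 2.2 -0.3 -0.4] 0.02531910912878821 [-0.79  0.19 -0.12  1.26  0.   -0.76]
shift [  -5.9 -109.8   81.5] turn [-0.    0.   -0.01]
shift [  -5.8 -109.7  219.5] turn [-0.    0.   -0.01]
```

move_arm:
  targets:
    - [[0,-60,10],[0,0,0],0.4]
    - [[0,-110,50],[0,0,0],0.4]
    - [[0,-110,100],[0,0,0],0.4]
    - [[0,-110,150],[0,0,0],0.4]
    - [[0,-110,200],[0,0,0],0.4]

```text
clock: 3.7
tcp_pos: [0.4093, -0.4101, 0.0297]
orientation: [0.0, 0.014, 1.0, -0.0]
wrist_force: [-0.3, -0.1, -0.4]
finger_gap: 0.0255
grip_force: 0.0
```

move_arm:
  targets:
    - [[0,0,21],[0,0,0],0.4]
    - [[0,0,21],[0,0,0],0.4]

```text
clock: 3.95
tcp_pos: [0.4082, -0.4083, 0.0082]
orientation: [-0.001, 0.014, 1.0, 0.002]
wrist_force: [-0.1, -0.1, -0.2]
finger_gap: 0.0258
grip_force: 0.0
```

Run:
```python
from h import *
st(); look(tag="b",cams=("side","top"),names=("bin",))
a=cv2.imread("pics/b_side.png")[200:350,200:400]; b=cv2.imread("pics/b_top.png")[150:300,300:500]
cv2.imwrite("pics/b.png",cv2.resize(np.hstack([a,b]),None,fx=2,fy=2,interpolation=cv2.INTER_CUBIC))
```

```text
3.95 [ 0.4082 -0.4083  0.0082] [-0.001  0.014  1.     0.002] [-0.1 -0.1 -0.2] 0.025804347737942032 [-0.92  0.48 -0.28  0.81  0.   -0.9 ]
side bin [([490.0, -410.8, -3.4], 0.74)]
top bin [([487.3, -409.3, 2.8], 0.65)]
```

View pics/b.png

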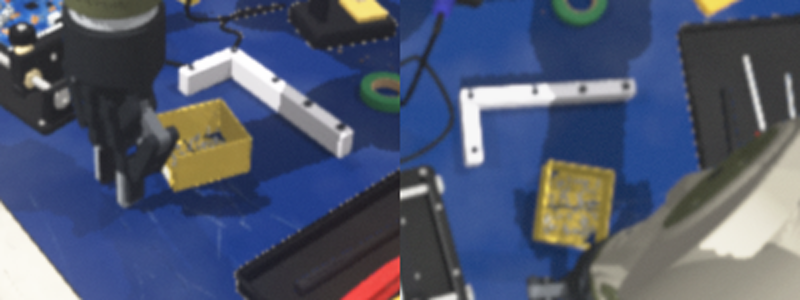

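The left half shows the fingertips at (125,180), just in front of the bin's labelled wall. The right half shows the bin unmoved. I'll start the push.

move_arm:
  targets:
    - [[-12,0,0],[0,0,0],0.4]
    - [[-24,0,0],[0,0,0],0.4]
    - [[-34,0,0],[0,0,0],0.4]
    - [[-44,0,0],[0,0,0],0.4]
    - [[-54,0,0],[0,0,0],0.4]

```text
clock: 4.78
tcp_pos: [0.4639, -0.4115, 0.0102]
orientation: [-0.0, 0.014, 1.0, 0.0]
wrist_force: [-1.0, -0.9, 1.6]
finger_gap: 0.0258
grip_force: 0.6
```

move_arm:
  targets:
    - [[-8,0,0],[0,0,0],0.4]
    - [[-16,0,0],[0,0,0],0.4]
    - [[-24,0,0],[0,0,0],0.4]
    - [[-30,0,0],[0,0,0],0.4]
    - [[-30,0,0],[0,0,0],0.4]

```text
clock: 5.4
tcp_pos: [0.4939, -0.4124, 0.0102]
orientation: [0.0, 0.013, 1.0, -0.0]
wrist_force: [-0.1, -0.3, -0.6]
finger_gap: 0.0255
grip_force: 0.0
```

Run:
```python
from h import *
st(); look(tag="c",names=("bin","bin_back_left","bin_back_right","bin_front_left"))
a=cv2.imread("pics/c_side.png")[200:350,200:400]; b=cv2.imread("pics/c_top.png")[150:300,300:500]
cv2.imwrite("pics/c.png",cv2.resize(np.hstack([a,b]),None,fx=2,fy=2,interpolation=cv2.INTER_CUBIC))
```

```text
5.4 [ 0.4939 -0.4124  0.0102] [ 0.     0.013  1.    -0.   ] [-0.1 -0.3 -0.6] 0.025500345962079726 [-0.82  0.58 -0.1   0.89  0.   -0.79]
side bin [([540.5, -405.3, -2.0], 0.79), ([577.7, -211.4, -1.5], 0.23)]
side bin_back_left [([575.9, -375.3, 9.9], 0.9)]
side bin_back_right [([575.1, -439.3, 5.0], 0.72)]
side bin_front_left []
top bin [([541.5, -406.5, 0.4], 0.92)]
top bin_back_left [([581.3, -374.1, 11.9], 0.8)]
top bin_back_right [([574.8, -439.6, 13.0], 0.79)]
top bin_front_left [([510.4, -377.6, 8.4], 0.86)]
```

View pics/c.png

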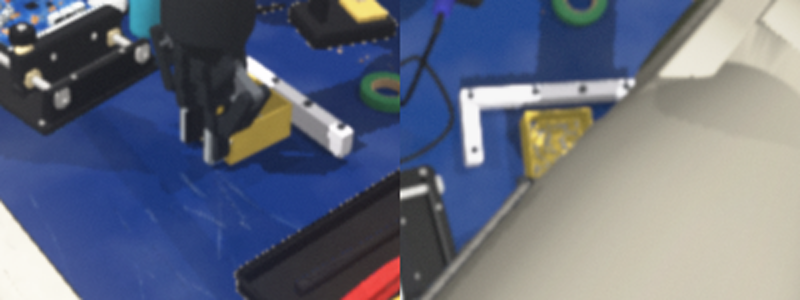

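The bin is now square to the rail with about 13 mm left: its back edge is near (560,108) in the right half and the rail face near (560,103). I'll finish the approach gently.

move_arm:
  targets:
    - [[-4,0,0],[0,0,0],0.4]
    - [[-7,0,0],[0,0,0],0.4]
    - [[-10,0,0],[0,0,0],0.4]
    - [[-12,0,0],[0,0,0],0.4]
    - [[-13,0,0],[0,0,0],0.4]

```text
clock: 6.52
tcp_pos: [0.5063, -0.4127, 0.0102]
orientation: [-0.0, 0.014, 1.0, 0.0]
wrist_force: [-1.7, -0.1, 1.0]
finger_gap: 0.0256
grip_force: 0.8
```

move_arm:
  targets:
    - [[-1,0,0],[0,0,0],0.4]
    - [[-2,0,0],[0,0,0],0.4]

```text
clock: 6.78
tcp_pos: [0.5082, -0.4127, 0.0102]
orientation: [-0.0, 0.014, 1.0, 0.0]
wrist_force: [-0.6, 0.1, 0.8]
finger_gap: 0.0258
grip_force: 0.7
```

move_arm:
  targets:
    - [[-1,0,0],[0,0,0],0.4]
    - [[-2,0,0],[0,0,0],0.4]

```text
clock: 7.02
tcp_pos: [0.5089, -0.4127, 0.0102]
orientation: [-0.001, 0.014, 1.0, 0.0]
wrist_force: [-8.4, -0.7, 4.7]
finger_gap: 0.0253
grip_force: 3.7
```

move_arm:
  targets:
    - [[-1,0,0],[0,0,0],0.4]
    - [[-2,0,0],[0,0,0],0.4]

```text
clock: 7.28
tcp_pos: [0.5089, -0.4127, 0.0102]
orientation: [-0.003, 0.014, 1.0, 0.0]
wrist_force: [-13.0, 0.3, 8.2]
finger_gap: 0.0258
grip_force: 6.6
```

move_arm:
  targets:
    - [[18,0,0],[0,0,0],0.4]
    - [[25,0,-10],[0,0,0],0.4]
    - [[25,0,-60],[0,0,0],0.4]
    - [[25,-20,-90],[0,0,0],0.4]
    - [[0,-60,-90],[0,0,1],0.4]

```text
clock: 7.9
tcp_pos: [0.5123, -0.4742, 0.106]
orientation: [0.003, 0.103, 0.995, -0.002]
wrist_force: [0.8, -0.7, 1.3]
finger_gap: 0.0254
grip_force: 0.0
```

Run:
```python
from h import *
st(); to(548,-472,100,-1.5)
look(tag="d",names=("bin","bin_back_left","bin_back_right","bin_front_left"))
```

```text
7.9 [ 0.5123 -0.4742  0.106 ] [ 0.003  0.103  0.995 -0.002] [ 0.8 -0.7  1.3] 0.025415350684459985 [-0.86  0.6   0.19  1.15  0.   -0.66]
shift [-34.5   9.5   6.2] turn [0.01 0.04 7.97]
side bin [([554.6, -405.7, 0.7], 0.96)]
side bin_back_left [([588.8, -373.0, 13.6], 0.74)]
side bin_back_right [([588.1, -436.6, 5.9], 0.55)]
side bin_front_left [([518.1, -373.8, 7.4], 0.74)]
top bin [([552.9, -405.7, 1.5], 0.73), ([689.7, -450.9, -5.4], 0.64)]
top bin_back_left [([596.5, -378.7, 11.1], 0.68)]
top bin_back_right [([588.3, -441.6, 14.0], 0.94), ([523.3, -375.5, 8.2], 0.7)]
top bin_front_left [([522.8, -378.0, 8.1], 0.96), ([581.6, -208.2, -1.4], 0.49)]
```

move_arm:
  targets:
    - [[-34,9,0],[0,0,1],0.4]
    - [[-34,9,0],[0,0,2],0.4]
    - [[-34,9,0],[0,0,3],0.4]
    - [[-34,9,0],[0,0,4],0.4]
    - [[-34,9,0],[0,0,5],0.4]

```text
clock: 9.02
tcp_pos: [0.5456, -0.4703, 0.1004]
orientation: [-0.0, 0.514, 0.858, 0.0]
wrist_force: [-0.7, -0.1, 0.4]
finger_gap: 0.026
grip_force: 0.0
```

```bash
python3 -c "
from h import *
st(); to(548,-474,100,-1.5); to(548,-474,50,-1.5)"
```

```text
9.025 [ 0.5456 -0.4703  0.1004] [-0.     0.514  0.858  0.   ] [-0.7 -0.1  0.4] 0.025997141283082833 [-0.82  0.65  0.27  1.18  0.    0.26]
shift [-4.4  0.4  0.4] turn [ 0.   -0.    2.96]
shift [-4.4  0.4 50.4] turn [ 0.   -0.    2.96]
```

move_arm:
  targets:
    - [[-4,0,0],[0,0,1],0.4]
    - [[-4,0,20],[0,0,2],0.4]
    - [[-4,0,50],[0,0,2.96],0.4]
    - [[-4,0,75],[0,0,2.96],0.4]
    - [[-4,0,90],[0,0,2.96],0.4]

```text
clock: 9.65
tcp_pos: [0.5469, -0.4733, 0.0088]
orientation: [-0.001, 0.714, 0.7, 0.0]
wrist_force: [-0.3, -0.5, -1.0]
finger_gap: 0.0257
grip_force: 0.0
```

```bash
python3 -c "
from h import *
st(); to(546,-406,10,-1.5)"
```

```text
9.65 [ 0.5469 -0.4733  0.0088] [-0.001  0.714  0.7    0.   ] [-0.3 -0.5 -1. ] 0.025743537824087802 [-0.82  0.73  0.16  1.01  0.    0.77]
shift [67.3 -2.2 -1. ] turn [-0.01 -0.01  0.04]
```

move_arm:
  targets:
    - [[12,0,0],[0,0,0.04],0.4]
    - [[24,0,0],[0,0,0.04],0.4]
    - [[32,0,0],[0,0,0.04],0.4]
    - [[40,0,0],[0,0,0.04],0.4]
    - [[46,0,0],[0,0,0.04],0.4]

```text
clock: 10.28
tcp_pos: [0.5491, -0.4285, 0.0113]
orientation: [0.001, 0.717, 0.697, -0.0]
wrist_force: [0.3, -0.8, 1.1]
finger_gap: 0.0256
grip_force: 0.8
```

move_arm:
  targets:
    - [[6,0,0],[0,0,0],0.4]
    - [[11,0,0],[0,0,0],0.4]
    - [[15,0,0],[0,0,0],0.4]
    - [[18,0,0],[0,0,0],0.4]
    - [[20,0,0],[0,0,0],0.4]

```text
clock: 10.9
tcp_pos: [0.549, -0.4082, 0.0101]
orientation: [-0.0, 0.717, 0.697, 0.0]
wrist_force: [-0.3, -1.4, 0.9]
finger_gap: 0.0259
grip_force: 0.7
```

move_arm:
  targets:
    - [[1,0,0],[0,0,0],0.4]
    - [[2,0,0],[0,0,0],0.4]

```text
clock: 11.15
tcp_pos: [0.549, -0.4064, 0.0102]
orientation: [-0.0, 0.717, 0.697, 0.0]
wrist_force: [0.2, -1.1, -0.0]
finger_gap: 0.0258
grip_force: 0.7
```

move_arm:
  targets:
    - [[1,0,0],[0,0,0],0.4]
    - [[2,0,0],[0,0,0],0.4]

```text
clock: 11.4
tcp_pos: [0.5491, -0.4045, 0.0102]
orientation: [0.0, 0.717, 0.697, -0.0]
wrist_force: [0.9, -3.2, -0.8]
finger_gap: 0.0257
grip_force: 1.6
```

move_arm:
  targets:
    - [[1,0,0],[0,0,0],0.4]
    - [[2,0,0],[0,0,0],0.4]

```text
clock: 11.65
tcp_pos: [0.5491, -0.4045, 0.0105]
orientation: [0.001, 0.717, 0.697, -0.001]
wrist_force: [-2.4, -9.1, -1.4]
finger_gap: 0.026
grip_force: 4.3
```

move_arm:
  targets:
    - [[1,0,0],[0,0,0],0.4]
    - [[-15,0,0],[0,0,0],0.4]
    - [[-40,0,-10],[0,0,0],0.4]
    - [[-50,0,-60],[0,0,0],0.4]
    - [[-90,0,-100],[0,0,0],0.4]

```text
clock: 12.28
tcp_pos: [0.547, -0.4908, 0.1113]
orientation: [-0.001, 0.716, 0.698, 0.001]
wrist_force: [1.4, -2.5, -0.1]
finger_gap: 0.0252
grip_force: 0.0
```

Run:
```python
from h import *
st(); to(485,-440,100,88.5); look(tag="e",names=("bin","stop","bin_back_left","bin_back_right","bin_front_left"))
a=cv2.imread("pics/e_side.png")[190:310,240:400]; b=cv2.imread("pics/e_top.png")[160:280,300:460]
cv2.imwrite("pics/e.png",cv2.resize(np.hstack([a,b]),None,fx=2.5,fy=2.5,interpolation=cv2.INTER_CUBIC))
```

```text
12.275 [ 0.547  -0.4908  0.1113] [-0.001  0.716  0.698  0.001] [ 1.4 -2.5 -0.1] 0.025228191161272166 [-0.84  0.68  0.34  1.23  0.    0.75]
shift [ 49.2 -63.3  11.5] turn [ 0.01 -0.02 -8.99]
side bin [([556.7, -365.8, 1.8], 0.7), ([568.6, -13.4, 1.1], 0.67)]
side stop []
side bin_back_left [([589.7, -332.2, 12.1], 0.76), ([556.2, -365.6, 1.4], 0.46)]
side bin_back_right [([588.4, -396.9, 8.4], 0.83)]
side bin_front_left [([519.9, -333.1, 8.7], 0.63)]
top bin [([554.4, -363.3, -0.8], 0.92)]
top stop []
top bin_back_left [([596.8, -334.2, 10.6], 0.6), ([521.5, -334.2, 9.3], 0.5)]
top bin_back_right [([591.4, -397.6, 12.1], 0.7), ([525.2, -334.9, 6.8], 0.17)]
top bin_front_left [([526.4, -334.5, 7.7], 0.62)]
```

View pics/e.png

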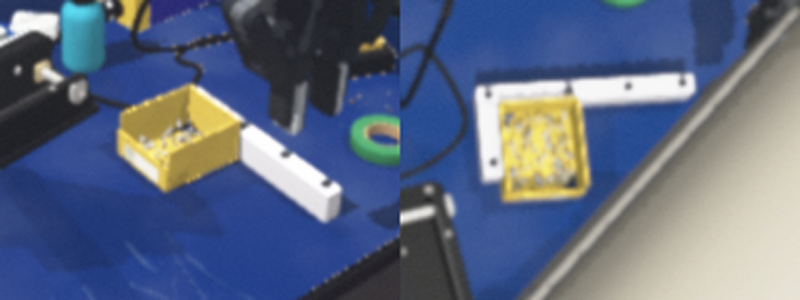

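The bin looks seated, both at (180,135) in the side half and at (540,150) in the top half. I'll give it one light confirming press on the front, since the side push could have drawn it slightly off the rail.

move_arm:
  targets:
    - [[0,-70,12],[0,0,-1],0.4]
    - [[0,-70,12],[0,0,-2],0.4]
    - [[0,-70,12],[0,0,-3],0.4]
    - [[0,-70,12],[0,0,-4],0.4]
    - [[0,-70,12],[0,0,-5],0.4]

```text
clock: 13.5
tcp_pos: [0.4767, -0.49, 0.0982]
orientation: [-0.0, 0.352, 0.936, 0.0]
wrist_force: [0.0, 0.1, -0.8]
finger_gap: 0.0261
grip_force: 0.0
```

```bash
python3 -c "
from h import *
st(); to(480,-364,100,88.5)"
```

```text
13.5 [ 0.4767 -0.49    0.0982] [-0.     0.352  0.936  0.   ] [ 0.   0.1 -0.8] 0.02608021088618296 [-0.92  0.58  0.14  1.12  0.   -0.2 ]
shift [80.6 97.  -1.8] turn [ 0.   -0.   -3.97]
```

move_arm:
  targets:
    - [[80,97,0],[0,0,-1],0.4]
    - [[80,97,0],[0,0,-2],0.4]
    - [[80,97,0],[0,0,-3],0.4]
    - [[80,97,40],[0,0,-3.97],0.4]
    - [[80,97,87],[0,0,-3.97],0.4]

```text
clock: 14.12
tcp_pos: [0.4825, -0.3651, 0.0118]
orientation: [0.001, 0.015, 1.0, -0.001]
wrist_force: [0.1, -0.3, -1.2]
finger_gap: 0.0256
grip_force: 0.0
```

```bash
python3 -c "
from h import *
st(); to(508,-364,10,88.4)"
```

```text
14.125 [ 0.4825 -0.3651  0.0118] [ 0.001  0.015  1.    -0.001] [ 0.1 -0.3 -1.2] 0.025570167512541226 [-0.78  0.52 -0.21  0.84  0.   -0.75]
shift [-25.4   1.9   1.9] turn [-0.01  0.02 -0.01]
```

move_arm:
  targets:
    - [[-10,0,0],[0,0,0],0.4]
    - [[-18,0,0],[0,0,0],0.4]
    - [[-23,0,0],[0,0,0],0.4]
    - [[-26,0,0],[0,0,0],0.4]
    - [[-28,0,0],[0,0,0],0.4]

```text
clock: 14.75
tcp_pos: [0.5095, -0.366, 0.0121]
orientation: [0.0, 0.016, 1.0, -0.0]
wrist_force: [-1.8, 0.1, 1.2]
finger_gap: 0.0254
grip_force: 0.8
```

move_arm:
  targets:
    - [[-1,0,0],[0,0,0],0.4]
    - [[-2,0,0],[0,0,0],0.4]

```text
clock: 15.0
tcp_pos: [0.5101, -0.3657, 0.0113]
orientation: [-0.001, 0.017, 1.0, 0.0]
wrist_force: [-7.1, -0.7, 4.6]
finger_gap: 0.026
grip_force: 3.2
```

Firm contact at the expected x = 510 mm. Next I'll back straight off and raise the hand.

move_arm:
  targets:
    - [[10,0,0],[0,0,0],0.4]
    - [[30,0,0],[0,0,0],0.4]
    - [[50,-10,-40],[0,0,0],0.4]
    - [[70,-20,-90],[0,0,0],0.4]
    - [[100,-20,-140],[0,0,0],0.4]

```text
clock: 15.62
tcp_pos: [0.4101, -0.383, 0.1524]
orientation: [0.001, 0.016, 1.0, -0.0]
wrist_force: [0.4, -0.6, -0.1]
finger_gap: 0.0259
grip_force: 0.0
```

move_arm:
  targets:
    - [[20,60,-40],[0,0,0],0.4]
    - [[20,120,-60],[0,0,0],0.4]
    - [[20,180,-60],[0,0,0],0.4]
    - [[20,240,-60],[0,0,0],0.4]
    - [[20,240,-60],[0,0,0],0.4]

```text
clock: 16.25
tcp_pos: [0.3977, -0.1384, 0.2115]
orientation: [0.0, 0.014, 1.0, 0.0]
wrist_force: [0.8, -0.2, 0.5]
finger_gap: 0.0255
grip_force: 0.0
```

Run:
```python
from h import *
st(); look(tag="f",names=("bin","bin_back_left","bin_back_right","bin_front_left","needle_bottle"))
a=cv2.imread("pics/f_side.png")[190:310,240:400]; b=cv2.imread("pics/f_top.png")[160:280,300:460]
cv2.imwrite("pics/f.png",cv2.resize(np.hstack([a,b]),None,fx=2.5,fy=2.5,interpolation=cv2.INTER_CUBIC))
```

```text
16.25 [ 0.3977 -0.1384  0.2115] [0.    0.014 1.    0.   ] [ 0.8 -0.2  0.5] 0.02545759753324282 [-0.53  0.02 -0.35  1.19  0.   -0.5 ]
side bin [([559.0, -363.0, -4.3], 0.97)]
side bin_back_left [([590.9, -334.7, 10.9], 0.71)]
side bin_back_right [([588.5, -397.4, 6.5], 0.7)]
side bin_front_left [([522.1, -331.4, 8.5], 0.65), ([567.4, -12.3, 0.2], 0.39)]
side needle_bottle [([577.7, -211.0, -0.1], 0.9)]
top bin [([553.4, -361.8, 3.1], 0.75), ([524.5, -339.5, 7.3], 0.52)]
top bin_back_left [([596.0, -334.0, 8.8], 0.58)]
top bin_back_right [([588.5, -396.7, 15.5], 0.78)]
top bin_front_left [([526.3, -335.7, 9.8], 0.83)]
top needle_bottle [([580.5, -214.7, 1.6], 0.63)]
```

View pics/f.png

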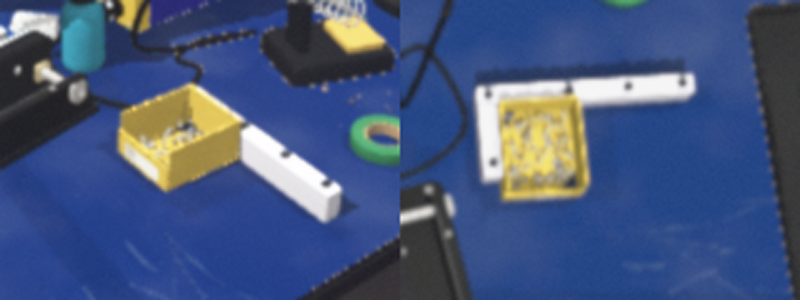

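The bin sits flush in the corner in both halves, at (180,140) and (542,150). The hand is clear and the other things are unmoved.

```bash
python3 -c "
from h import *
print(env.hand_in())"
```

```text
the job is handed in; nothing more can be done
None
```

The bin is pushed home, with its back against the long rail and its left side against the end piece. The hand is clear, nothing else was moved, and the job was handed in at about 16 s; no verdict came back.

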